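# Push the lamp head home between the lens rails

### The arm

A 6-joint arm with a two-finger parallel gripper is mounted at the origin on the work surface. World frame = base frame: x ahead of the robot, y to its left, z up, the work surface at z = 0. Lengths are in m, angles in rad, forces in N, time in s.
With the tool pointing down it reaches from about 0.3 to 0.775 m from the base axis. Payload 14.6 kg.
Tool frame: the origin (TCP) lies midway between the tips of the shut fingers; the grasp point (between the pads) lies 19 mm behind it (ctrl.grip_depth is the distance from the TCP to the grasp point, in m); z points along the fingers, x is the direction in which the jaws open and shut, and the axes are right-handed (so a half turn about z gives the same grasp; the last joint's range is limited). The gripper opens to 94 mm and grips with 3 to 60 N. Pads are 16 mm wide; open, the fingers measure 119 mm over their backs; the gripper's body (75 mm by 177 mm) begins 78 mm behind the grasp point.
Start: joints at [1.231, 0.3, 1.521, -0, 1.321, -0.067], TCP at [0.148, 0.53, 0.205] pointing down, gripper open.
Joint ranges: [-3.03, 3.03], [-0.79, 2.21], [0.23, 2.52], [-1.04, 4.18], [0, 3.07], [-2.55, 2.55]. Speed limits (rad/s): [2.22, 2.22, 2.57, 3.14, 3.14, 3.14].

### API

Orientations are given as [roll, pitch, yaw] about the fixed x, y, z axes, in that order (R = Rz(yaw) Ry(pitch) Rx(roll)).
In Python, from station import ctrl gives the robot as it stands.
- The arm moves only by the tool play_rows, never from a script. Its argument "steps" is a list that holds one entry, the list of rows, each a list of 7 numbers: the shift along the tool's x, y, z in cm, then the turn, a rotation vector about the tool's x, y, z in rad, then the opening, from 0 (shut) to 1 (fully open). In form: [[[x, y, z, ax, ay, az, hand], ...]]. A call has 1 to 20 rows; each row is the pose to reach, as a shift and turn from the pose measured when the call began, along the tool's axes at that moment; what a row does not reach only later rows make up. A row lasts 1/12 s, in which the tool goes at most 41.7 mm and 7.16 degrees, less where a joint would pass 70% of its speed; a pose out of reach is approached as far as the arm can. A call with a gripper value outside its range is refused whole. The fingers move at their own pace and stop on an object; "force" is the grip in N (left out, the last holds). Time passes only in rows, so rows that repeat a pose let the fingers close. It gives the time, the measured TCP pose, the force and the opening at its end, in the units of the state.
- ctrl.get_obs(): the state, without advancing time (a new reading comes with each control period).
- ctrl.camera(name): name is "side" or "top"; returns a dict with "frame" (384x512x3 uint8, blue, green, red), "fovy" (degrees; the focal length in pixels is half the picture's height over the tangent of half this angle, whatever the lens; pixels are square), "cx", "cy" (the principal point, pixels), "world_to_cam" (4x4, takes a point from world to camera coordinates). Camera axes: x right, y up, looking along -z (the intrinsics and any distortion apply to the point x, -y, -z); pixel columns grow to the right and rows downward; lengths in m; the calibration is good to about 2 mm. A picture is of the moment at which its call begins. There is no depth.
- ctrl.hand_in(): hands the job in, once; it reports no verdict.
The state is a dict: "time_s": time; "qpos": joint angles; "joint_vel": joint speeds; "tau": joint torques, N m; "ee_pos": TCP position; "eef_rot": TCP orientation; "force": force on the tool from outside, world axes, zero at the start; "moment": the same for the moment, N m; "grip_width": finger opening in m.
Only numpy, scipy, OpenCV 4.12 (cv2) and the standard library are available. Lean on these libraries where they do the work, as an engineer would, in place of code of your own. Each camera call takes 0.05 s, during which the arm holds its last target. There are 200 camera calls.

### The job

On the black optical breadboard, push the white lamp head with the fingertips, without grasping or lifting it, along the lane between the two aluminium lens rails until its front face rests squarely against the square middle port flange of the beam combiner; it stands askew or to one side before the lane mouth, so line it up first. The rails and their lenses are aligned: neither the lamp head nor the robot may touch them. Leave the post, the objective and the tape roll where they are, and finish with the hand clear of everything.

Things in the scene. Friction and masses are not known exactly. Their poses are not given: they have to be found in the camera images.
- board: Black breadboard, 300 x 600 x 12.7 mm, bolted to the bench (rails and combiner are fixed to it). Origin at the centre of its underside, on the bench; its +y runs down the lane from mouth to combiner, +x across the lane (away from the robot), z up. Its top, which the lamp head slides on, is 12.7 mm above the bench.
- lane_mouth (a point): Point on the board's top midway between the rails' open ends, 85 mm from the board's centre towards -y; axes as the board's. The lane begins here and runs 240 mm along +y; it is 118 mm wide between the rails' inner faces.
- port (a point): Centre of the face of the square black port flange (56 x 56 mm, centred 30 mm above the board's top), which looks back down the lane; 240 mm beyond lane_mouth; axes as the board's. The cream combiner behind it is 240 mm wide, 90 mm deep and 74 mm high and begins 15 mm behind the flange face.
- rail_near: Aluminium rail nearer the robot (board -x side), 25 mm wide, 12 mm high, 240 mm long, its origin on the board's top under its middle, axes as the board's. It carries two black lens holders, 25 mm wide, up to 45 mm above the board's top, 40 and 90 mm from the origin towards +y (nearer the combiner than the back of the seated lamp head). Must not be touched.
- rail_far: The same rail on the far side (board +x side), like lens holders. Must not be touched.
- lamp: Loose white lamp head (box), 100 mm wide (x), 120 mm long (y), 60 mm high, 0.5 to 0.95 kg, orange band and clear round window at its front (+y) end, dark flat back panel (-y). Origin at the centre of its underside. It slides on the board with friction (coefficient about 0.5 to 0.75) and stays where it is left. It begins in front of the lane mouth, up to 25 mm to either side of the lane's middle and up to 0.2 rad askew.
- lamp_center (a point): Centre of the lamp head, 30 mm above its underside; axes as the lamp head's.
- lamp_front (a point): Centre of the lamp head's front face, 60 mm ahead (+y) of lamp_center; axes as the lamp head's.
- post: Bystander: short steel post in a black holder on a round base, 36 mm across, 62 mm high, loose on the board outside one of the rails. Origin under its centre.
- objective: Bystander: brass microscope objective, 30 mm across, 44 mm high, standing loose on the board outside the other rail. Origin under its centre.
- tape: Bystander: yellow tape roll, 68 mm across, 24 mm high, lying on the bench off the board's -y end. Origin under its centre.
There are look-alikes about, which are no part of the job. What is meant by the lamp is not blue or green, and is the larger of those in its own colour.

How it is judged:
At the end, for the whole second after the job is handed in: The lamp head is at rest flat on the board in the lane, its front face within 4 mm of the flange face, square to it within 0.05 rad, and its window within 9 mm sideways of the port's centre; the post, objective and tape roll are within 10 mm of where they began (y of lamp_front in the frame of port above -0.004 m and x of lamp_front in the frame of port between -0.009 and 0.009 m and angle between the y axis of lamp and the y axis of board, either way round below 0.05 rad and angle between lamp's own z axis and vertical below 0.03 rad and linear speed of lamp below 0.01 m/s and distance of each of post, objective, tape from where it was at the start of the episode below 0.01 m); the robot touches nothing.
It fails at once if something touched the near lens rail or its lenses (contact force between rail_near and anything else above 0.2 N).
It fails at once if something touched the far lens rail or its lenses (contact force between rail_far and anything else above 0.2 N).
It fails at once if the lamp head was lifted (z of lamp_center in the frame of board above 0.0487 m).
It fails at once if the lamp head was tipped (angle between lamp's own z axis and vertical above 0.12 rad).
It fails at once if a bystander was moved (distance of any of post, objective, tape from where it was at the start of the episode above 0.01 m).
It also fails if it takes over 59 s, if anything falls off the work surface, if the arm or the gripper's body presses on something with over 40 N, if the wrist force passes 120 N, or if a joint passes its speed limit or range.

## Working session

There is one attempt and no reset: what is moved stays moved. The work goes in short steps, Python scripts to look and compute and a tool call to move; the robot and the scene stay as the last step left them, time stands still between calls to the robot, and variables do not carry over. Pictures are saved under pics/ and viewed, about 8 in all and at most 12, crops included, and the job is handed in when it is done.

Besides the shell and the picture viewer there is one more tool, called after ">>>" in YAML: its name, and indented under it one key for each argument. play_rows: Moves the arm, as the interface text tells. Its arguments: {"type":"object","properties":{"steps":{"type":"array"},"force":{"type":"number"}},"required":["steps"]}

```bash
mkdir -p pics; cat > h.py <<'E'
import numpy as np, cv2
from station import ctrl
def shot(n):
    c=ctrl.camera(n); c['f']=c['frame'].shape[0]/2/np.tan(np.radians(c['fovy'])/2); return c
def ray(c,u,v,z):
    W=np.linalg.inv(c['world_to_cam']); d=W[:3,:3]@np.array([(u-c['cx'])/c['f'],-(v-c['cy'])/c['f'],-1]); o=W[:3,3]
    return o+d*(z-o[2])/d[2]
def proj(c,P):
    p=(c['world_to_cam']@np.append(P,1))[:3]; return c['cx']+c['f']*p[0]/-p[2], c['cy']-c['f']*p[1]/-p[2]
E
python3 - <<'E'
from h import *
for n in('top','side'):
    c=shot(n); cv2.imwrite(f'pics/{n}0.png',cv2.resize(c['frame'],(768,576)))
    print(n,[ (k,v if k!='world_to_cam' else v.round(4).tolist()) for k,v in c.items() if k!='frame'])
print(ctrl.get_obs())
E
```

```text
top [('fovy', 50.493233758551405), ('cx', 246.79897935162325), ('cy', 197.37245252016567), ('world_to_cam', [[0.019, -0.9998, -0.0096, 0.0061], [0.9823, 0.0168, 0.1866, -0.6441], [-0.1864, -0.013, 0.9824, -0.9645], [0.0, 0.0, 0.0, 1.0]]), ('f', np.float64(407.1605630620336))]
side [('fovy', 51.433354410772935), ('cx', 257.71356329663587), ('cy', 201.1490096458029), ('world_to_cam', [[-0.9715, -0.236, -0.0221, 0.6015], [0.0994, -0.4904, 0.8658, -0.1094], [-0.2152, 0.8389, 0.4999, -0.7946], [0.0, 0.0, 0.0, 1.0]]), ('f', np.float64(398.6495421284827))]
{'time_s': 0.1, 'qpos': array([ 1.23139172e+00,  3.00428665e-01,  1.52150298e+00,  1.10243326e-05,
        1.32071786e+00, -6.66407857e-02]), 'joint_vel': array([-0.00106873,  0.00024335, -0.00099203,  0.00148959,  0.00116931,
       -0.00101953]), 'tau': array([-2.20247862e-04, -5.32645261e+01, -3.53285587e+01,  7.09613808e-02,
        2.35044491e-02, -3.09613677e-05]), 'ee_pos': array([0.14811023, 0.52943906, 0.20494265]), 'eef_rot': array([-3.14151162e+00,  1.05379666e-03,  1.29802982e+00]), 'force': array([-0.37090313,  0.14226067, -0.32449984]), 'moment': array([ 0.06483171, -0.01658991, -0.00877681]), 'grip_width': 0.09392725200353455}
```

View pics/top0.png

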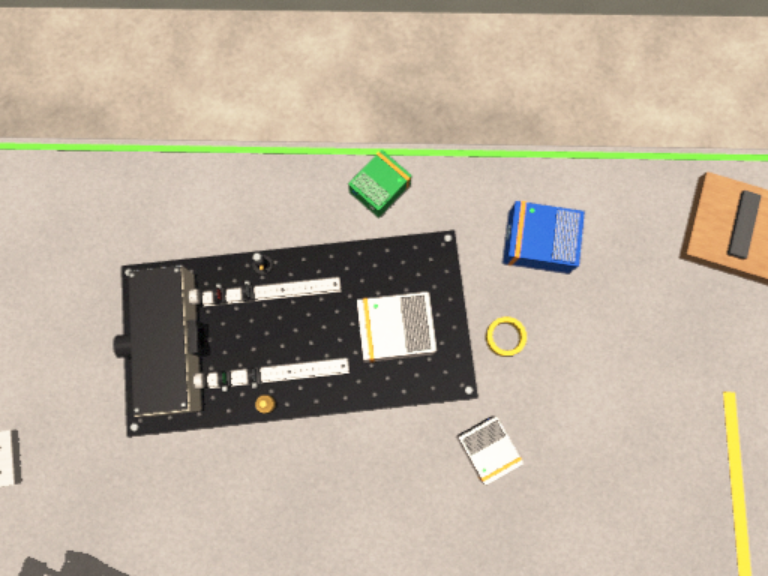

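View pics/side0.png

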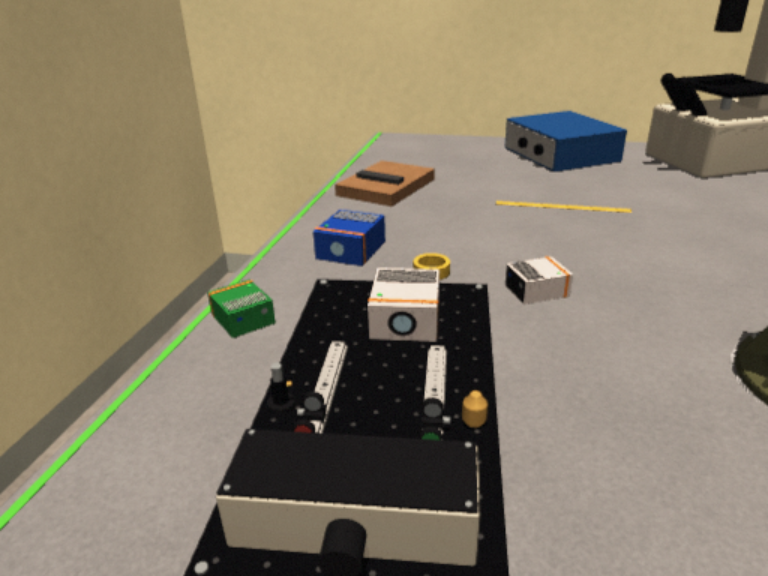

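Candidates (top view, 768-wide picture): large white lamp head on the board (397,325), small white one (490,450), blue (546,237), green (380,183). I choose the large white one. Next, a close crop to check it and measure.

```bash
python3 - <<'E'
from h import *
c=shot('top'); f=c['frame']; cv2.imwrite('pics/crop1.png',cv2.resize(f[150:270,160:320],(800,600),interpolation=cv2.INTER_CUBIC))
hsv=cv2.cvtColor(f,cv2.COLOR_BGR2HSV)
# board: dark pixels, edges fitted via convex hull
m=((hsv[...,2]<70)).astype(np.uint8); m[:, :70]=0; m[:140]=0; m[300:]=0; m[:,325:]=0
n,l,s,_=cv2.connectedComponentsWithStats(cv2.morphologyEx(m,cv2.MORPH_CLOSE,np.ones((5,5))))
i=1+s[1:,4].argmax(); print(s[i])
h=cv2.convexHull(cv2.findContours((l==i).astype(np.uint8),0,1)[0][0]); a=cv2.approxPolyDP(h,3,True)[:,0]
for p in a: print(p, ray(c,*p,0.0127).round(4))
E
```

```text
[   76   154   242   137 20687]
[302 154] [ 0.7742 -0.1278  0.0127]
[317 264] [ 0.4829 -0.1642  0.0127]
[ 85 290] [0.4067 0.4244 0.0127]
[ 76 230] [0.5587 0.4622 0.0127]
[ 82 177] [0.7009 0.46   0.0127]
```

View pics/crop1.png

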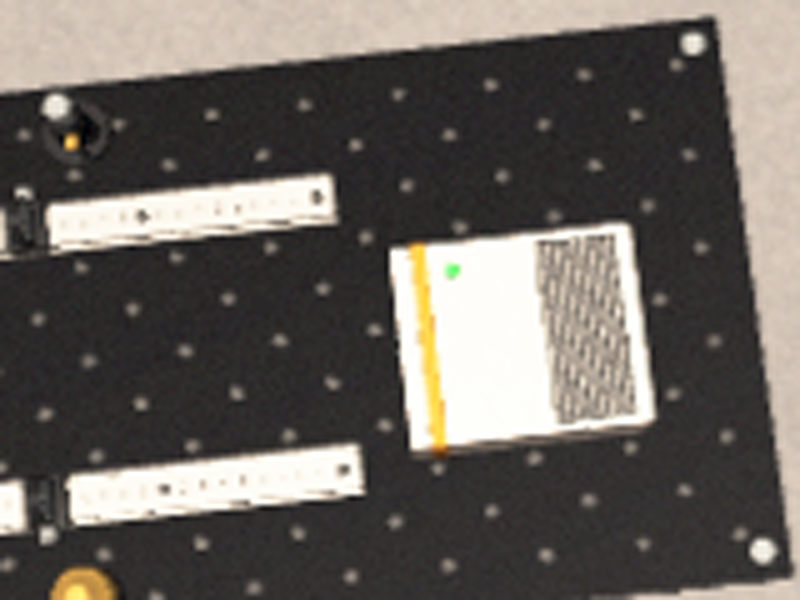

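The crop shows the large white lamp head (orange band at 425,350; grille at the back), confirming the choice. Its top corners are about (390,248), (630,224), (655,420), (411,451), and the rail mouth ends are at (331,174) and (359,445). Next I fit the poses.

```bash
cat >> h.py <<'E'
from scipy.optimize import least_squares
def R2(t): return np.array([[np.cos(t),-np.sin(t)],[np.sin(t),np.cos(t)]])
def fit(c,local,px,x0):
    local=np.array(local);px=np.array(px)
    def r(p): 
        xy=local[:,:2]@R2(p[2]).T+p[:2]
        return (np.array([proj(c,np.append(a,z)) for a,z in zip(xy,local[:,2])])-px).ravel()
    s=least_squares(r,x0,x_scale=[.01,.01,.01]); return s.x,np.round(s.fun,1)
LAMP=[(.05,.06,.0727),(.05,-.06,.0727),(-.05,-.06,.0727),(-.05,.06,.0727)]
BOARD=[(.15,-.3,.0127),(-.15,-.3,.0127),(.084,-.085,.0247),(.059,-.085,.0247),(-.059,-.085,.0247)]
def lampwhite(c,guess):
    """subpixel lamp corners from gray mask around the guess"""
E
python3 - <<'E'
from h import *
c=shot('top'); T=lambda L:[(160+(u+.5)/5-.5,150+(v+.5)/5-.5) for u,v in L]
b,r=fit(c,BOARD,T([(716,17),(792,578),(331,174),(335,212),(359,445)]),[.59,.15,.124]); print(b,r)
l,r2=fit(c,LAMP,T([(390,248),(630,224),(655,420),(411,451)]),[.6,-.06,.12]); print(l,r2)
d=R2(b[2]).T@(l[:2]-b[:2]); print('lamp in board',d,l[2]-b[2],'front gap to port',.155-d[1]-.06)
for n,px,z in(('post',(255.5/5*0+160+72/5,150+125/5),.0127),('obj',(160+82/5,150+585/5),.0567),('tape',(507/1.5,337/1.5),.012)):
    p=ray(c,*px,z)[:2]; print(n,p,R2(b[2]).T@(p-b[:2]))
E
```

```text
[0.59206819 0.14851326 0.12252544] [ 0.4 -0.2  0.4  0.  -0.1 -0.5 -0.   1.2 -0.5 -0.5]
[ 0.59420757 -0.02544558  0.12903835] [-0.1  0.2 -0.1 -0.3  0.1  0.4  0.1 -0.3]
lamp in board [-0.01913775 -0.17291616] 0.006512912828937331 front gap to port 0.26791616249790057
post [0.71047957 0.21283036] [0.12538445 0.04936279]
obj [0.46793955 0.18711773] [-0.11847986  0.05348595]
tape [ 0.58495719 -0.22012319] [-0.0521121  -0.36500374]
```

```bash
cat >> h.py <<'E'
from scipy.spatial.transform import Rotation as Ro
B=np.array([0.59206819,0.14851326,0.12252544])
def go(bx,by,z,side):
    """shift (cm)/turn from present pose to board (bx,by), world z; side=True: jaws along board y"""
    o=ctrl.get_obs(); R=Ro.from_euler('xyz',o['eef_rot'])
    G=Ro.from_euler('xyz',[np.pi,0,B[2]+(np.pi/2 if side else 0)])
    P=np.append(B[:2]+R2(B[2])@[bx,by],z)
    print(np.round(R.inv().apply(P-o['ee_pos'])*100,2),np.round((R.inv()*G).as_rotvec(),3),'world',P.round(3))
    d=R2(B[2]).T@(o['ee_pos'][:2]-B[:2]); print(' now board',d.round(4),'z',o['ee_pos'][2].round(4),'t',o['time_s'],'F',o['force'].round(1))
E
python3 -c "
from h import *
go(-.115,-.173,.20,True)"
```

```text
[-45.13  49.06   0.54] [-0.     0.001 -0.395] world [ 0.499 -0.037  0.2  ]
 now board [-0.394   0.4324] z 0.2051 t 0.2 F [0.1 0.5 0.6]
```

>>> play_rows:
  steps:
    - [[-22,24,0.3,0,0,-0.2,0.8],[-22,24,0.3,0,0,-0.2,0.8],[-22,24,0.3,0,0,-0.2,0.8],[-22,24,0.3,0,0,-0.2,0.8],[-22,24,0.3,0,0,-0.2,0.8],[-22,24,0.3,0,0,-0.2,0.8],[-45.1,49.1,0.5,0,0,-0.395,0.8],[-45.1,49.1,0.5,0,0,-0.395,0.8],[-45.1,49.1,0.5,0,0,-0.395,0.8],[-45.1,49.1,0.5,0,0,-0.395,0.8],[-45.1,49.1,0.5,0,0,-0.395,0.8],[-45.1,49.1,0.5,0,0,-0.395,0.8],[-45.1,49.1,0.5,0,0,-0.395,0.8],[-45.1,49.1,0.5,0,0,-0.395,0.8],[-45.1,49.1,0.5,0,0,-0.395,0.8],[-45.1,49.1,0.5,0,0,-0.395,0.8],[-45.1,49.1,0.5,0,0,-0.395,0.8],[-45.1,49.1,0.5,0,0,-0.395,0.8],[-45.1,49.1,0.5,0,0,-0.395,0.8],[-45.1,49.1,0.5,0,0,-0.395,0.8]]

```text
time_s: 1.87
ee_pos: [0.4989, -0.036, 0.2004]
eef_rot: [-3.141, 0.0, 1.694]
force: [-0.4, 0.8, 0.0]
grip_width: 0.0752
```

```bash
python3 -c "
from h import *
go(-.115,-.173,.035,True)"
```

```text
[-1.200e-01  1.000e-02  1.654e+01] [-0.001  0.     0.001] world [ 0.499 -0.037  0.035]
 now board [-0.115  -0.1718] z 0.2004 t 1.8667 F [-0.4  0.8  0. ]
```

>>> play_rows:
  steps:
    - [[-0.1,0,8,0,0,0,0.8],[-0.1,0,8,0,0,0,0.8],[-0.1,0,8,0,0,0,0.8],[-0.1,0,13,0,0,0,0.8],[-0.1,0,16.5,0,0,0,0.8],[-0.1,0,16.5,0,0,0,0.8],[-0.1,0,16.5,0,0,0,0.8],[-0.1,1,16.5,0,0,0,0.8],[-0.1,2,16.5,0,0,0,0.8],[-0.1,2.6,16.5,0,0,0,0.8],[-0.1,2.9,16.5,0,0,0,0.8],[-0.1,3.2,16.5,0,0,0,0.8],[-0.1,3.5,16.5,0,0,0,0.8],[-0.1,3.8,16.5,0,0,0,0.8],[-0.1,4.1,16.5,0,0,0,0.8],[-0.1,4.4,16.5,0,0,0,0.8],[-0.1,4.6,16.5,0,0,0,0.8],[-0.1,4.8,16.5,0,0,0,0.8],[-0.1,5.0,16.5,0,0,0,0.8],[-0.1,5.0,16.5,0,0,0,0.8]]

```text
time_s: 3.53
ee_pos: [0.5485, -0.031, 0.0354]
eef_rot: [-3.14, 0.0, 1.694]
force: [-1.9, -0.2, 1.2]
grip_width: 0.0749
```

```bash
python3 - <<'E'
from h import *
go(-.058,-.173,.035,True)
c=shot('top');cv2.imwrite('pics/crop2.png',cv2.resize(c['frame'][150:270,160:320],(800,600),interpolation=cv2.INTER_CUBIC))
E
```

```text
[-0.02  0.72  0.04] [-0.001  0.     0.   ] world [ 0.556 -0.03   0.035]
 now board [-0.0652 -0.1728] z 0.0354 t 3.5333 F [-1.9 -0.2  1.2]
```

View pics/crop2.png

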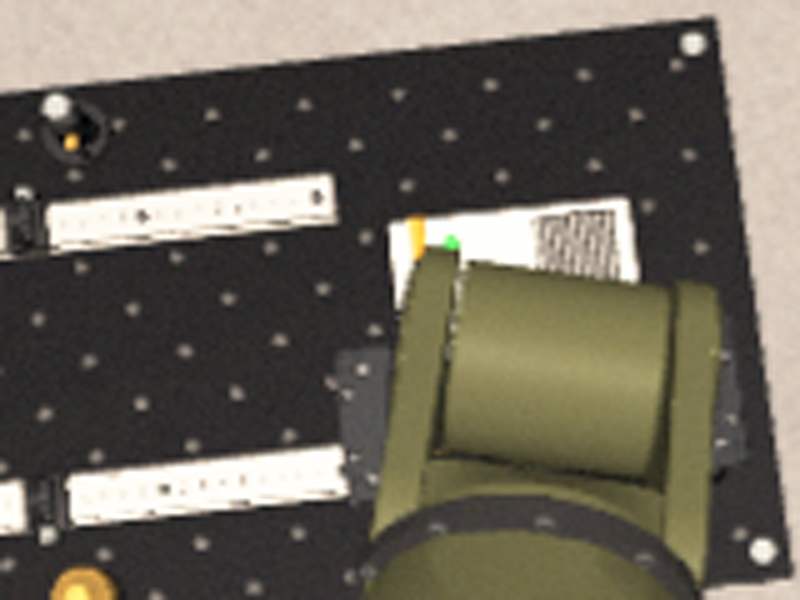

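The lamp's far edge moved about 11 mm (now at (389,222)–(627,200)), so the fingers are in full contact; about 7.5 mm to go.

>>> play_rows:
  steps:
    - [[0,0.2,0,0,0,0,0.8],[0,0.4,0,0,0,0,0.8],[0,0.6,0,0,0,0,0.8],[0,0.75,0,0,0,0,0.8],[0,0.75,0,0,0,0,0.8],[0,0.75,0,0,0,0,0.8],[0,-1,0,0,0,0,0.8],[0,-4,0,0,0,0,0.8],[0,-4.5,0,0,0,0,0.8],[0,-4.5,-5,0,0,0,0.6],[0,-4.5,-12,0,0,0,0.6],[0,-4.5,-12,0,0,0,0.6],[0,-4.5,-12,0,0,0,0.6],[0,-4.5,-12,0,0,0,0.6]]

```text
time_s: 4.75
ee_pos: [0.5052, -0.0365, 0.1573]
eef_rot: [3.138, 0.002, 1.694]
force: [0.2, 0.9, -0.3]
grip_width: 0.0568
```

```bash
python3 - <<'E'
from h import *
go(0,-.29,.155,False)
E
```

```text
[-11.7   10.87   0.29] [ 0.004 -0.002  1.571] world [ 0.628 -0.139  0.155]
 now board [-0.1088 -0.1731] z 0.1573 t 4.75 F [ 0.2  0.9 -0.3]
```

>>> play_rows:
  steps:
    - [[-12,5,0.3,0,0,0.4,0.6],[-12,8,0.3,0,0,0.4,0.6],[-12,10,0.3,0,0,0.4,0.6],[-11.7,10.9,0.3,0,0,0.8,0.6],[-11.7,10.9,0.3,0,0,0.8,0.6],[-11.7,10.9,0.3,0,0,0.8,0.6],[-11.7,10.9,0.3,0,0,1.2,0.6],[-11.7,10.9,0.3,0,0,1.2,0.6],[-11.7,10.9,0.3,0,0,1.2,0.6],[-11.7,10.9,0.3,0.004,-0.002,1.571,0.6],[-11.7,10.9,0.3,0.004,-0.002,1.571,0.6],[-11.7,10.9,0.3,0.004,-0.002,1.571,0.6],[-11.7,10.9,0.3,0.004,-0.002,1.571,0.6],[-11.7,10.9,0.3,0.004,-0.002,1.571,0.6],[-11.7,10.9,0.3,0.004,-0.002,1.571,0.6],[-11.7,10.9,0.3,0.004,-0.002,1.571,0.6],[-11.7,10.9,0.3,0.004,-0.002,1.571,0.6]]

```text
time_s: 6.17
ee_pos: [0.6277, -0.1393, 0.1544]
eef_rot: [3.142, 0.0, 0.125]
force: [0.2, -0.0, -0.2]
grip_width: 0.0562
```

```bash
python3 - <<'E'
from h import *
go(0,-.265,.035,False)
c=shot('top');cv2.imwrite('pics/crop3.png',cv2.resize(c['frame'][150:270,160:320],(800,600),interpolation=cv2.INTER_CUBIC))
E
```

```text
[-1.000e-02 -2.500e+00  1.194e+01] [0.    0.    0.002] world [ 0.624 -0.115  0.035]
 now board [ 2.0e-04 -2.9e-01] z 0.1544 t 6.1667 F [ 0.2 -0.  -0.2]
```

View pics/crop3.png

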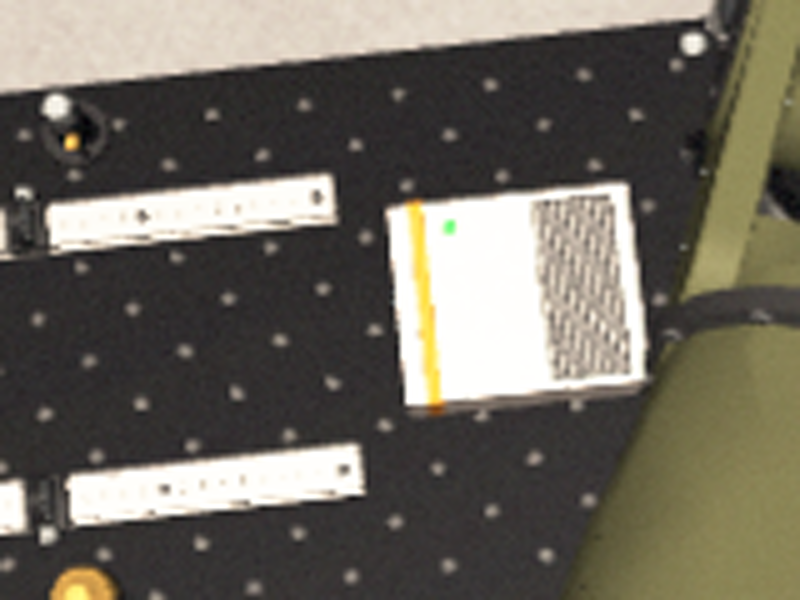

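```bash
python3 - <<'E'
from h import *
c=shot('top'); T=lambda L:[(160+(u+.5)/5-.5,150+(v+.5)/5-.5) for u,v in L]
b,r=fit(c,BOARD+[(-.084,-.085,.0247)],T([(716,17),(792,578),(331,174),(337,222),(359,445),(365,494)]),B); print(b,r)
b2,r=fit(c,(BOARD+[(-.084,-.085,.0247)])[2:],T([(331,174),(337,222),(359,445),(365,494)]),B); print(b2,r)
l,r2=fit(c,LAMP,T([(386,208),(627,184),(649,380),(408,407)]),[.6,-.06,.12]); print(l,r2)
for q in(B,b,b2): print('lamp in board',R2(q[2]).T@(l[:2]-q[:2]),l[2]-q[2])
E
```

```text
[0.59024403 0.14790334 0.12732862] [ 0.3 -0.   0.8  0.2 -0.1  0.  -0.4 -0.3 -0.2  0.1 -0.4  0. ]
[0.58995797 0.14719161 0.12945376] [ 0.1  0.1 -0.1 -0.2  0.1  0.1 -0.1  0.1]
[ 0.61463576 -0.02323969  0.12290547] [ 0.2 -0.  -0.3 -0.2  0.3  0.2 -0.2 -0. ]
lamp in board [ 0.0014069  -0.17322353] 0.00038002543370811714
lamp in board [ 0.0024617  -0.17285495] -0.004423158957779005
lamp in board [ 0.0024699  -0.17219094] -0.006548289887925995
```

```bash
sed -i 's/^B=.*/B=np.array([0.59024403,0.14790334,0.12732862])/' h.py; python3 - <<'E'
from h import *
go(.002,-.27,.035,False); go(.001,-.16,.035,False)
E
```

```text
[ 0.12 -1.97 11.97] [ 0.     0.    -0.003] world [ 0.627 -0.12   0.035]
 now board [ 0.0007 -0.2896] z 0.1547 t 6.2667 F [0.9 0.1 0.2]
[ -0.02 -12.96  11.97] [ 0.     0.    -0.003] world [ 0.612 -0.011  0.035]
 now board [ 0.0007 -0.2896] z 0.1547 t 6.2667 F [0.9 0.1 0.2]
```

>>> play_rows:
  steps:
    - [[0.1,-0.5,4,0,0,-0.003,0.6],[0.1,-1,8,0,0,-0.003,0.6],[0.1,-1.5,12,0,0,-0.003,0.6],[0.1,-2,12,0,0,-0.003,0.6],[0.1,-2,12,0,0,-0.003,0.6],[0.1,-3.5,12,0,0,-0.003,0.6],[0.1,-4.2,12,0,0,-0.003,0.6],[0.1,-4.5,12,0,0,-0.003,0.6],[0.1,-4.8,12,0,0,-0.003,0.6],[0.1,-5.1,12,0,0,-0.003,0.6],[0.1,-5.5,12,0,0,-0.003,0.6],[0.1,-6,12,0,0,-0.003,0.6],[0.1,-6.5,12,0,0,-0.003,0.6],[0.1,-7,12,0,0,-0.003,0.6],[0.1,-7.5,12,0,0,-0.003,0.6],[0.1,-8,12,0,0,-0.003,0.6],[0.05,-8.5,12,0,0,-0.003,0.6],[0.05,-9,12,0,0,-0.003,0.6],[0.05,-9.3,12,0,0,-0.003,0.6],[0.05,-9.3,12,0,0,-0.003,0.6]]

```text
time_s: 7.93
ee_pos: [0.6173, -0.0469, 0.0358]
eef_rot: [3.141, -0.002, 0.127]
force: [-0.4, -0.0, 0.5]
grip_width: 0.0565
```

```bash
python3 - <<'E'
from h import *
go(.0,-.08,.035,False); go(.0,.027,.035,False)
c=shot('top');cv2.imwrite('pics/crop4.png',cv2.resize(c['frame'][150:270,140:300],(800,600),interpolation=cv2.INTER_CUBIC))
E
```

```text
[ -0.21 -11.67   0.07] [ 0.001 -0.002 -0.   ] world [0.6   0.069 0.035]
 now board [ 0.0021 -0.1967] z 0.0358 t 7.9333 F [-0.4 -0.   0.5]
[ -0.21 -22.37   0.06] [ 0.001 -0.002 -0.   ] world [0.587 0.175 0.035]
 now board [ 0.0021 -0.1967] z 0.0358 t 7.9333 F [-0.4 -0.   0.5]
```

View pics/crop4.png

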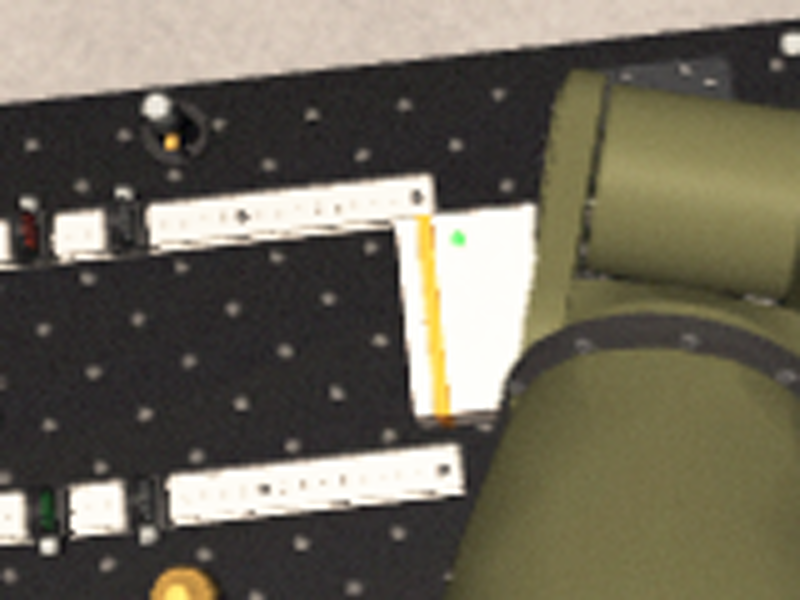

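```bash
python3 - <<'E'
from h import *
c=shot('top')
for x in (0,.0025):
  for lx,ly in((.05,-.069),(-.05,-.069),(.05,-.14)):
    u,v=proj(c,np.append(B[:2]+R2(B[2])@[lx+x,ly],.0727)); print(x,lx,ly,round((u-140+.5)*5-.5),round((v-150+.5)*5-.5))
E
```

```text
0 0.05 -0.069 399 223
0 -0.05 -0.069 419 422
0 0.05 -0.14 541 207
0.0025 0.05 -0.069 399 218
0.0025 -0.05 -0.069 419 417
0.0025 0.05 -0.14 540 203
```

Front near corner at (415,417) and far edge near (537,204): the lamp is at x≈+2.5 mm and square, clear of both rails by more than 6 mm. I push on.

>>> play_rows:
  steps:
    - [[0,-0.4,0,0,0,0,0.6],[0,-1,0,0,0,0,0.6],[0,-1.7,0,0,0,0,0.6],[-0.05,-2.4,0,0,0,0,0.6],[-0.05,-3.1,0,0,0,0,0.6],[-0.05,-3.8,0,0,0,0,0.6],[-0.1,-4.5,0,0,0,0,0.6],[-0.1,-5.2,0,0,0,0,0.6],[-0.1,-5.9,0,0,0,0,0.6],[-0.15,-6.6,0,0,0,0,0.6],[-0.15,-7.3,0,0,0,0,0.6],[-0.2,-8,0,0,0,0,0.6],[-0.2,-8.7,0,0,0,0,0.6],[-0.2,-9.4,0,0,0,0,0.6],[-0.25,-10.1,0,0,0,0,0.6],[-0.25,-10.8,0,0,0,0,0.6],[-0.3,-11.5,0,0,0,0,0.6],[-0.3,-12,0,0,0,0,0.6],[-0.3,-12.3,0,0,0,0,0.6],[-0.3,-12.3,0,0,0,0,0.6]]

```text
time_s: 9.7
ee_pos: [0.5981, 0.0755, 0.035]
eef_rot: [-3.141, -0.0, 0.127]
force: [-0.1, 0.2, -0.4]
grip_width: 0.0564
```

```bash
python3 - <<'E'
from h import *
go(.0,.027,.035,False)
c=shot('top');cv2.imwrite('pics/crop5.png',cv2.resize(c['frame'][150:270,110:270],(800,600),interpolation=cv2.INTER_CUBIC))
d=R2(B[2]).T@(ctrl.get_obs()['ee_pos'][:2]-B[:2])
for lx in(.05,-.05):
    u,v=proj(c,np.append(B[:2]+R2(B[2])@[lx,d[1]+.128],.0727)); print(lx,round((u-110+.5)*5-.5),round((v-150+.5)*5-.5))
E
```

```text
[ 0.14 -9.98  0.  ] [-0. -0.  0.] world [0.587 0.175 0.035]
 now board [-0.0014 -0.0728] z 0.035 t 9.7 F [-0.1  0.2 -0.4]
0.05 302 250
-0.05 317 450
```

View pics/crop5.png

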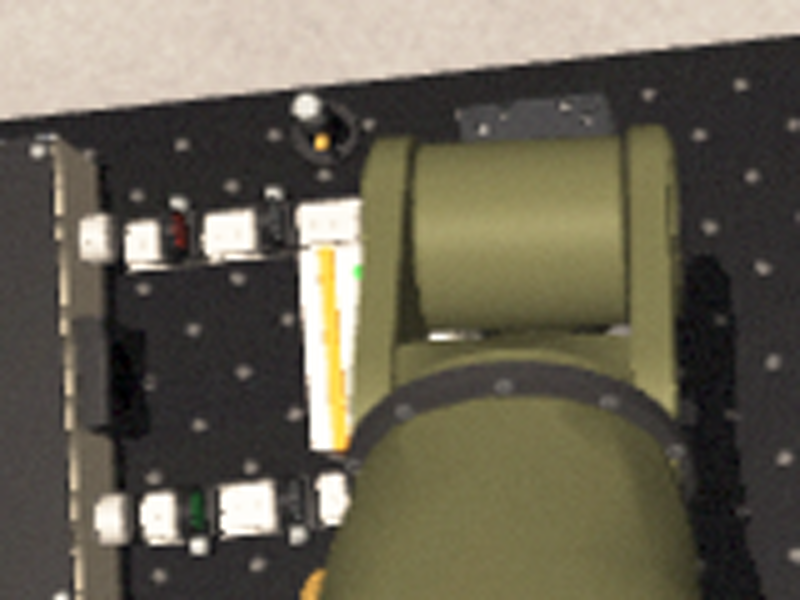

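Front corners at (299,248) and (311,452), against (302,250) and (317,450) predicted for a centred, square lamp: centred within about 1 mm and clear of both rails.

>>> play_rows:
  steps:
    - [[0,-0.4,0,0,0,0,0.6],[0,-1,0,0,0,0,0.6],[0,-1.6,0,0,0,0,0.6],[0,-2.2,0,0,0,0,0.6],[0,-2.8,0,0,0,0,0.6],[0,-3.4,0,0,0,0,0.6],[0,-4,0,0,0,0,0.6],[0,-4.6,0,0,0,0,0.6],[0,-5.2,0,0,0,0,0.6],[0,-5.8,0,0,0,0,0.6],[0,-6.4,0,0,0,0,0.6],[0,-7,0,0,0,0,0.6],[0,-7.6,0,0,0,0,0.6],[0,-8,0,0,0,0,0.6],[0,-8.4,0,0,0,0,0.6],[0,-8.7,0,0,0,0,0.6],[0,-9,0,0,0,0,0.6],[0,-9.2,0,0,0,0,0.6],[0,-9.3,0,0,0,0,0.6],[0,-9.3,0,0,0,0,0.6]]

```text
time_s: 11.42
ee_pos: [0.5863, 0.1677, 0.035]
eef_rot: [-3.141, -0.0, 0.127]
force: [-0.0, -0.4, -0.6]
grip_width: 0.0565
```

```bash
python3 - <<'E'
from h import *
go(.0,.027,.035,False)
E
```

```text
[ 0.14 -0.68  0.  ] [-0.001 -0.     0.   ] world [0.587 0.175 0.035]
 now board [-0.0014  0.0202] z 0.035 t 11.4167 F [-0.  -0.4 -0.6]
```

>>> play_rows:
  steps:
    - [[0,-0.1,0,0,0,0,0.6],[0,-0.2,0,0,0,0,0.6],[0,-0.3,0,0,0,0,0.6],[0,-0.35,0,0,0,0,0.6],[0,-0.4,0,0,0,0,0.6],[0,-0.45,0,0,0,0,0.6]]

```text
time_s: 11.92
ee_pos: [0.5858, 0.1722, 0.035]
eef_rot: [-3.141, -0.0, 0.127]
force: [-0.7, -4.0, -0.5]
grip_width: 0.0564
```

>>> play_rows:
  steps:
    - [[0,-0.07,0,0,0,0,0.6],[0,-0.14,0,0,0,0,0.6]]

```text
time_s: 12.08
ee_pos: [0.5856, 0.1734, 0.035]
eef_rot: [-3.141, -0.0, 0.127]
force: [0.3, -11.2, 1.2]
grip_width: 0.0566
```

>>> play_rows:
  steps:
    - [[0,-0.07,0,0,0,0,0.6],[0,-0.14,0,0,0,0,0.6]]

```text
time_s: 12.25
ee_pos: [0.5857, 0.1734, 0.0351]
eef_rot: [3.14, -0.0, 0.127]
force: [2.3, -17.7, 2.2]
grip_width: 0.0565
```

The tip has stopped while the force rises, so the lamp is against the flange. One more nudge, then back off and lift.

>>> play_rows:
  steps:
    - [[0,-0.1,0,0,0,0,0.6],[0,-0.15,0,0,0,0,0.6],[0,-0.15,0,0,0,0,0.6]]

```text
time_s: 12.5
ee_pos: [0.5857, 0.1733, 0.0351]
eef_rot: [3.137, 0.0, 0.127]
force: [0.2, -16.1, 0.9]
grip_width: 0.0563
```

>>> play_rows:
  steps:
    - [[0,0.3,0,0,0,0,0.6],[0,1.5,0,0,0,0,0.6],[0,3,0,0,0,0,0.6],[0,5,0,0,0,0,0.6],[0,5,0,0,0,0,0.6],[0,5,-3,0,0,0,0.6],[0,5,-7,0,0,0,0.6],[0,5,-11,0,0,0,0.6],[0,8,-15,0,0,0,0.6],[0,12,-17,0,0,0,0.6],[0,16,-17,0,0,0,0.6],[0,20,-17,0,0,0,0.6],[0,24,-17,0,0,0,0.6],[0,28,-17,0,0,0,0.6],[0,30,-17,0,0,0,0.6],[0,30,-17,0,0,0,0.6],[0,30,-17,0,0,0,0.6]]

```text
time_s: 13.92
ee_pos: [0.6235, -0.1246, 0.2061]
eef_rot: [3.138, 0.001, 0.125]
force: [-0.2, 0.4, 0.4]
grip_width: 0.0562
```

```bash
python3 - <<'E'
from h import *
c=shot('top');cv2.imwrite('pics/crop6.png',cv2.resize(c['frame'][150:300,70:270],(800,600),interpolation=cv2.INTER_CUBIC))
for lx,ly in((.05,.06),(.05,-.06),(-.05,-.06),(-.05,.06)):
    u,v=proj(c,np.append(B[:2]+R2(B[2])@[lx,ly+.095],.0727)); print(lx,ly,round((u-70+.5)*4-.5),round((v-150+.5)*4-.5))
s=shot('side');cv2.imwrite('pics/side6.png',cv2.resize(s['frame'][190:370,120:360],(800,600),interpolation=cv2.INTER_CUBIC))
E
```

```text
0.05 0.06 241 217
0.05 -0.06 433 196
-0.05 -0.06 446 356
-0.05 0.06 250 378
```

View pics/crop6.png

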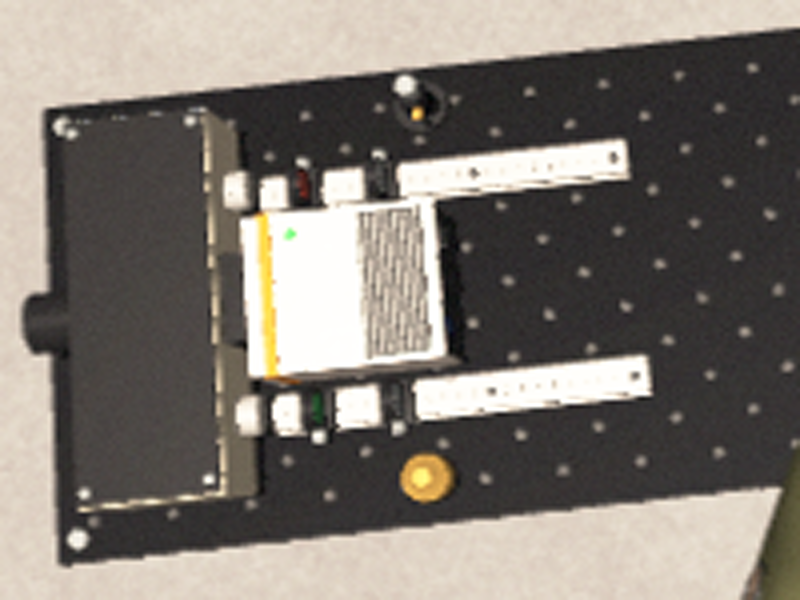

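View pics/side6.png

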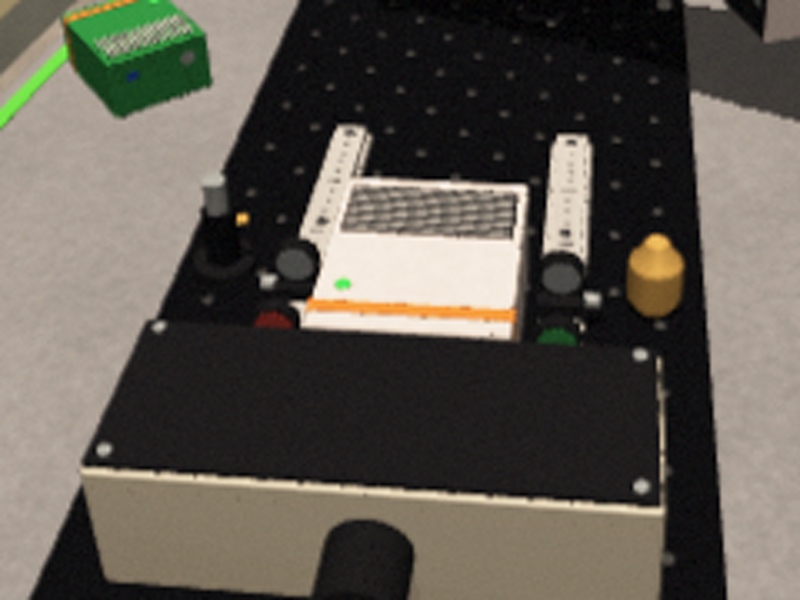

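The lamp corners are at about (242,218), (434,198), (448,358), (251,380), within 2 zoomed px (about 1 mm) of the predicted seated pose. The post and objective look unmoved.

```bash
python3 -c "
from station import ctrl
print(ctrl.get_obs()['force'].round(1)); print(ctrl.hand_in())"
```

```text
[-0.2  0.2 -0.6]
the job is handed in; nothing more can be done
None
```

The lamp head is seated against the port flange, and I handed the job in at about 14 s on the robot's clock. No verdict was reported.

**What I did:** I pushed the lamp about 20 mm sideways with two open fingertips to line it up with the lane. I then pushed its back panel in short stages with a picture between most of them, until the fingertips stopped and the force rose to about 17 N.

**Last checks:**
- **Fit:** all four top corners of the lamp lie within about 1 mm of where they should be when seated, centred and square.
- **Bystanders:** the post and objective look unmoved in the last pictures. The tape roll was outside the last crops, so I did not check it again, but the hand stayed well clear of it.
- **Hand:** it is about 0.2 m up, clear of everything, and the force reads about zero.

**Disagreements:**
- **Board angle:** two fits of the board's angle differed by 5 mrad after I corrected one rail corner I had misread. I used the second fit.
- **Contact point:** the fingers stopped about 1.5 mm short of the position I had calculated. That is within the camera calibration error.

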